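# Level the filling dispenser and hold its gate at the portion mark

### The arm

A 6-joint arm with a two-finger parallel gripper is mounted at the origin on the work surface. World frame = base frame: x ahead of the robot, y to its left, z up, the work surface at z = 0. Lengths are in m, angles in degrees, forces in N, time in s.
With the tool pointing down it reaches from about 0.35 to 0.875 m from the base axis. Payload 4.2 kg.
Tool frame: the origin (TCP) lies midway between the tips of the shut fingers; the grasp point (between the pads) lies 19 mm behind it; y points along the fingers, z is the direction in which the jaws open and shut, and the axes are right-handed (so a half turn about y gives the same grasp; the last joint's range is limited). The gripper opens to 87 mm and grips with 3 to 60 N. Pads are 19 mm wide; open, the fingers measure 117 mm over their backs; the gripper's body (75 mm by 190 mm) begins 51 mm behind the grasp point.
Start: joints at [-59.038, 22.042, 0.453, 0, -68.411, -14.817], TCP at [0.174, -0.6, 0.223] pointing down, gripper open.
Joint ranges: [-179.83, 179.83], [-69.29, 118.12], [-61.27, 80.66], [-181.25, 117.63], [-171.15, -9.14], [-177.46, 177.46]. Speed limits (degrees/s): [159.86, 159.86, 180, 180, 180, 180].

### API

Orientations are given as [roll, pitch, yaw] about the fixed x, y, z axes, in that order (R = Rz(yaw) Ry(pitch) Rx(roll)).
In Python, from workcell import env gives the robot as it stands. The module is installed in compiled form; this text tells all that it offers. Calls block until the motion is done:
- env.goto(position, orientation): joint-space move of the TCP to a pose.
- env.move_straight(position, rotation=None, rate=0.15, force_limit=None): straight line of the TCP; rotation=None keeps the orientation; rate is the mean speed in m/s. With force_limit (N) it stops when the force on the tool has changed by that much, and returns True; else False.
- env.set_joints(angles): joint-space move.
- env.gripper_to(opening, grasp_force=None): opening from 0.0 (shut) to 1.0 (fully open); grasp_force is the grip in N (None keeps the last); returns when the fingers have stopped.
- env.dwell(seconds).
- env.inverse_kinematics(position, orientation): joint angles nearest the present ones, or None.
- env.read_state(): the state.
- env.grab_frame(name): name is "side" or "top" or "wrist"; returns a dict with "image" (480x640x3 uint8, blue, green, red), "fx", "fy", "cx", "cy" (pixels), "position" and "orientation" of the camera in the world. Camera axes: x right, y up, looking along -z (the intrinsics and any distortion apply to the point x, -y, -z); pixel columns grow to the right and rows downward; lengths in m; the calibration is good to about 2 mm. The wrist camera is an equidistant fisheye: a pixel r from the principal point sees the ray r / f radians off the axis. A picture is of the moment at which its call begins. There is no depth.
A pose or a line that the arm cannot do raises env.Unreachable and nothing moves.
- env.close_job(): hands the job in, once; it reports no verdict.
Trained networks look in a picture, given as the dict that the camera call returned (one of the last four; its "shot" number tells which), for a name from the list of things; names that differ only in an ending like _2 or _b are one class to them, and where a whole thing is asked for, a point or a joint stands for the part that bears it (a point fixed in the world has none). Each returns a list of dicts, best first, with "score" (0 to 1); they miss things now and then, are a little off and sometimes report something else, mostly with a low value. They report only what shows in the picture. A call takes as long as a camera call.
- env.search_frame(picture, thing): "xyz" ([x, y, z] in m, in world coordinates, good to about 4 mm: the middle of the surface that is visible of it).
- env.trace(picture, thing): "mask" (480x640 bool, what is visible of it).
The state is a dict: "clock": time; "joint_positions": joint angles; "qvel": joint speeds; "joint_torque": joint torques, N m; "position": TCP position; "tool_rot": TCP orientation; "force": force on the tool from outside, world axes, zero at the start; "wrist_torque": the same for the moment, N m; "opening": opening from 0.0 (shut) to 1.0 (fully open).
Only numpy, scipy, OpenCV 4.12 (cv2) and the standard library are available. Lean on these libraries where they do the work, as an engineer would, in place of code of your own. Each camera call takes 0.05 s, during which the arm holds its last target.

### The job

Set up the empty filling dispenser for a check of its outlet: first turn the green foot knob until the platform stands level, the green bubble sitting between the two black lines, with the gate still shut. Then pull the spring-loaded gate out by its black handle until its pointer is in line with the red portion marker, and keep holding it there: finish while still holding the handle, because the gate springs shut when let go. Leave the marker, jar, bowl and spoon where they are.

Things in the scene. Friction and masses are not known exactly. Their poses are not given: they have to be found in the camera images.
- dispenser: Fixed white base plate (400 x 210 mm) of the filling dispenser; origin on the work surface under its centre. Front is its -x side, +y its left. On two end posts it carries a platform (400 x 150 mm, 10 mm thick, top face 100 mm above the work surface when level) that tilts sideways about the dispenser's x axis 90 mm above the work surface.
- hopper_top (a point): Centre of the steel hopper's open top, an obstacle: 122 mm wide, 275 mm above the work surface, at dispenser x = +70 mm, y = 0; it rides on the platform.
- platform (a joint): Sideways tilt of the platform (rad): 0 is level, negative when the right side (-y, at the foot knob) hangs low; 0.035 times joint knob. Shown by the spirit level across the platform's back (dispenser x = +172 mm): a green bubble 13 mm long in a white window, two black lines 10.5 mm either side of its middle; it stands 3.5 mm off the middle per 0.01 rad, towards the high side.
- knob (a joint): Turn of the green foot knob (rad), growing as it is turned clockwise seen from above, which raises the right side of the platform; 0 is level. It starts 1.0 to 2.5 rad on the negative side. It turns stiffly (0.1 N m) and stays where it is left; the range is -3.4 to 2.2.
- knob_grip (a point): On the axis of the green foot knob, at the height to grip. The knob is an upright cylinder, 38 mm in diameter, 32 mm tall (17 mm below this point to 15 mm above), white stripe on top, on an ear 27 mm below this point. It rides on the platform: at dispenser x = -125, y = -140, z = 127 mm when level, rising about 5 mm per rad of clockwise turn.
- gate (a joint): How far the gate is pulled out (m): 0 shut, growing as it comes out towards the dispenser's front (-x); range 0 to 0.085. A spring pulls it shut with 4.8 N when shut and 80 N per m more as it comes out (about 10 N at 65 mm).
- gate_handle (a point): Grip point in the middle of the gate's black upright handle: a plate 14 mm thick along the pull (x), 56 mm wide (y) and 52 mm tall, from 32 mm below this point to 20 mm above it. Shut and level it stands at dispenser x = -110 mm, y = 0, z = 138 mm. Its axes are the platform's: -x is the way the gate comes out. The flat steel gate below reaches 30 mm under this point.
- gate_pointer (a point): Tip of the thin black pointer at the left foot of the gate's handle (52 mm to the left of the handle's middle, at the same x as the handle's middle). Axes as the platform's.
- marker (a joint): Setting of the red portion marker (m): the value of joint gate at which the gate's pointer is in line with the marker's middle. Different each time, 0.035 to 0.065. The marker is clamped.
- marker_mid (a point): Top middle of the red portion marker, a block 10 mm long (x), 18 mm wide and 16 mm tall on the white scale left of the gate. Axes as the platform's.
- jar: Amber spice jar with a red cap, 62 mm wide, 110 mm tall, left of the dispenser; origin under its centre. Leave it.
- bowl: Steel bowl, 120 mm wide, 55 mm tall, right of the dispenser; origin under its centre. Leave it.
- spoon: Serving spoon with a wooden handle, lying left of the dispenser's front. Leave it.

How it is judged:
By the outcome, as a careful person would: the job done as asked, in the order asked, and still so for the second after the job is handed in, while the arm keeps its last pose, push and grip.
It also fails if it takes over 59 s, if anything falls off the work surface, if the arm or the gripper's body presses on something with over 40 N, if the wrist force passes 120 N, or if a joint passes its speed limit or range.

## Working session

There is one attempt and no reset: what is moved stays moved. The work goes in short steps, each a Python script; the robot and the scene stay as the last script left them, time stands still between calls to the robot, and variables do not carry over. Pictures are saved under pics/ and viewed, and the job is handed in when it is done.

```bash
mkdir -p pics
python3 - <<'E'
from workcell import env
import cv2
s=env.read_state();print(s)
for n in ["side","top","wrist"]:
    f=env.grab_frame(n);cv2.imwrite(f"pics/a_{n}.png",f["image"]);print(n,f["fx"],f["fy"],f["cx"],f["cy"],f["position"],f["orientation"],[k for k in f])
    for t in ["dispenser","hopper_top","knob_grip","gate_handle","gate_pointer","marker_mid","jar","bowl"]:
        r=env.search_frame(f,t);print(t,[(d["xyz"],d["score"]) for d in r[:2]])
E
```

```text
{'clock': 0.0, 'joint_positions': array([-5.90379958e+01,  2.20913553e+01,  3.80097333e-01, -3.01514339e-02,
       -6.84116797e+01, -1.48158758e+01]), 'qvel': array([-0.07197053, -0.0117994 ,  0.05055255,  0.01087249,  0.0528024 ,
        0.06853944]), 'joint_torque': array([ 2.09429995e-04, -3.90668035e+01,  1.87406820e+01,  4.21966419e+00,
        1.10990604e-02, -1.88708209e-04]), 'position': array([ 0.17365256, -0.59976067,  0.22145251]), 'tool_rot': array([-8.98739838e+01,  4.35637601e-03,  1.61350094e+01]), 'force': array([ 0.03944977, -0.23913924,  0.52156538]), 'wrist_torque': array([0.04112841, 0.0056667 , 0.02376295]), 'opening': 1.0003656606166087}
side 585.5465522200464 585.5465522200464 319.90966404558503 236.2440642464304 [0.01048324 0.63440402 0.7192144 ] [  56.82905081    0.70831675 -137.70687668] ['image', 'fx', 'fy', 'cx', 'cy', 'position', 'orientation', 'shot']
dispenser [([0.6073, 0.0793, 0.1048], 0.58)]
hopper_top [([0.6373, 0.0668, 0.1091], 0.68)]
knob_grip [([0.526, -0.1077, 0.1236], 0.68)]
gate_handle [([0.5479, 0.0366, 0.1136], 0.76)]
gate_pointer [([0.5501
[... 620 characters left out ...]
5711, 0.0364, 0.1123], 0.84)]
gate_pointer [([0.5717, 0.0357, 0.1058], 0.88)]
marker_mid [([0.4327, 0.0611, 0.1274], 0.46), ([0.5724, 0.035, 0.1076], 0.23)]
jar [([0.6124, 0.207, 0.1087], 0.56)]
bowl [([0.6728, -0.1517, 0.0238], 0.96)]
wrist 371.64829954431775 371.64829954431775 316.36660205302536 237.4180629775619 [ 0.10558581 -0.61851746  0.38437961] [-1.50338987e+01  3.85153341e-02  1.06092446e+02] ['image', 'fx', 'fy', 'cx', 'cy', 'position', 'orientation', 'shot']
dispenser [([0.4307, 0.0566, 0.1082], 0.54)]
hopper_top [([0.4296, 0.0568, 0.1059], 0.91)]
knob_grip []
gate_handle []
gate_pointer []
marker_mid [([0.4343, 0.0677, 0.1223], 0.61)]
jar []
bowl [([0.4342, 0.056, 0.1053], 0.61)]
```

View pics/a_side.png

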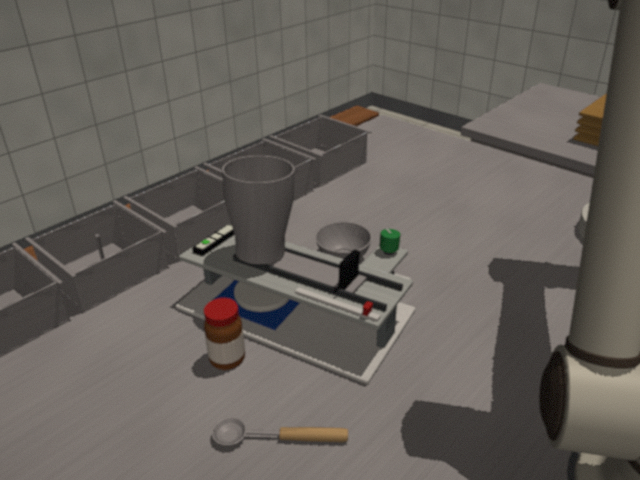

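View pics/a_top.png

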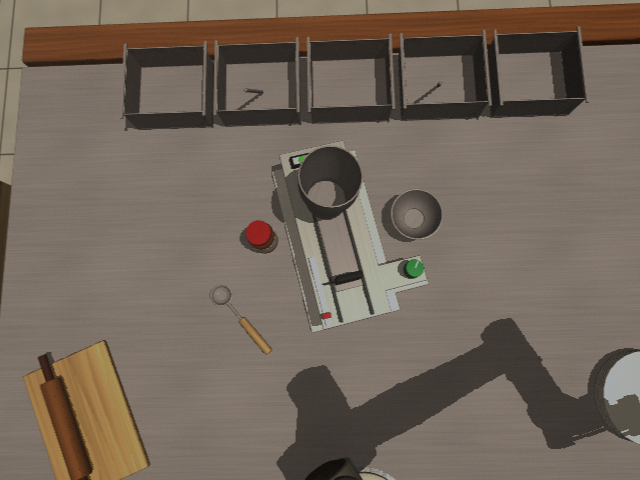

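View pics/a_wrist.png

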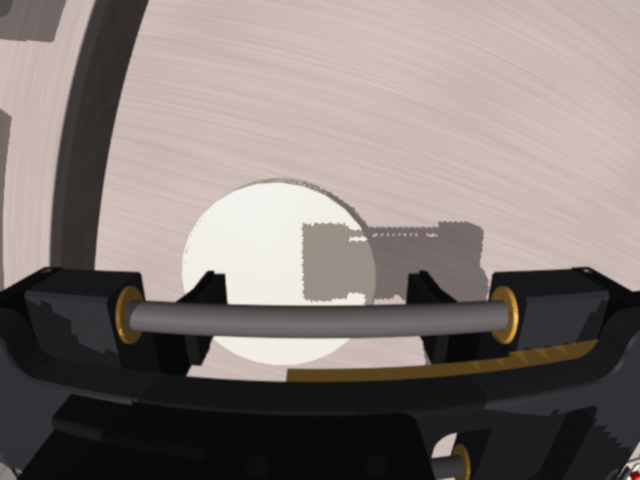

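The side view shows the handle at (348,268), marker at (368,308), knob at (390,241) and level at (213,241). In the top view the knob is at (415,268), the handle at (347,277), the marker at (326,316) and the level at (300,160). I'll zoom in for accurate points.

Run:
```python
import cv2
a=cv2.imread("pics/a_top.png")[130:345,260:450];b=cv2.imread("pics/a_side.png")[140:390,165:425]
cv2.imwrite("pics/z_top.png",cv2.resize(a[:,:],None,fx=2.75,fy=2.75,interpolation=cv2.INTER_CUBIC))
cv2.imwrite("pics/z_side.png",cv2.resize(b,None,fx=2.4,fy=2.4,interpolation=cv2.INTER_CUBIC))
```

```text
(no output)
```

View pics/z_top.png

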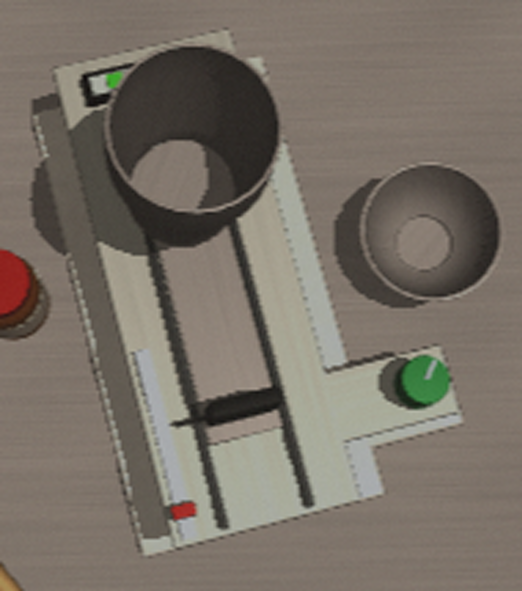

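View pics/z_side.png

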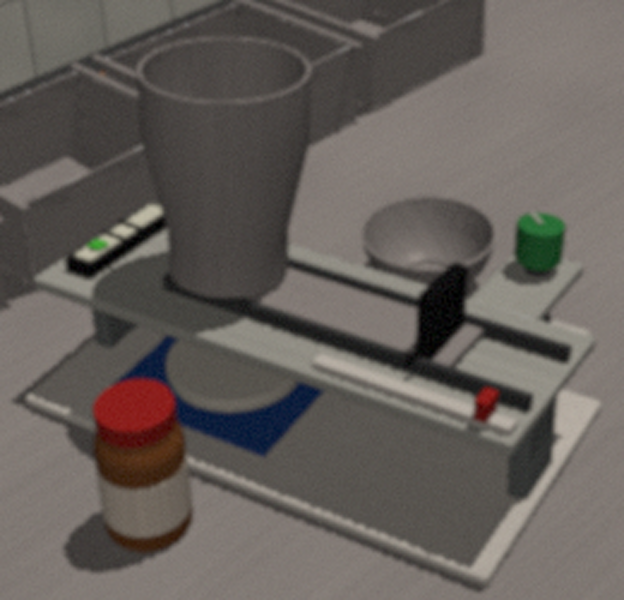

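```bash
cat > h.py <<'E'
import numpy as np, pickle
from scipy.spatial.transform import Rotation as R
from scipy.optimize import least_squares
def proj(f,P):
    P=np.atleast_2d(P); c=R.from_euler('xyz',f["orientation"],degrees=True).inv().apply(P-f["position"])
    x,y,z=c[:,0],-c[:,1],-c[:,2]
    return np.c_[f["fx"]*x/z+f["cx"],f["fy"]*y/z+f["cy"]]
def fproj(f,P):
    P=np.atleast_2d(P); c=R.from_euler('xyz',f["orientation"],degrees=True).inv().apply(P-f["position"])
    x,y,z=c[:,0],-c[:,1],-c[:,2]; r=np.hypot(x,y);t=np.arctan2(r,z)
    return np.c_[f["fx"]*t*x/r+f["cx"],f["fy"]*t*y/r+f["cy"]]
def plat(p,tilt,P):  # p=x,y,yaw(rad): platform point (level dispenser coords) -> world
    P=np.atleast_2d(P)
    q=R.from_euler('x',tilt).apply(P-[0,0,.09])+[0,0,.09]
    return R.from_euler('z',p[2]).apply(q)+[p[0],p[1],0]
TOP=dict(fx=499.252,fy=499.252,cx=324.004,cy=238.483,position=np.array([0.41325258,0.03819552,1.17384794]),orientation=[10.12470132,1.87016408,-91.28709365])
SIDE=dict(fx=585.5466,fy=585.5466,cx=319.9097,cy=236.244,position=np.array([0.01048324,0.63440402,0.7192144]),orientation=[56.82905081,0.70831675,-137.70687668])
E
cat > fit.py <<'E'
from h import *
T=lambda u,v:(260+u/2.75,130+v/2.75)
S=lambda u,v:(165+u/2.4,140+v/2.4)
obs=[('T',(-.125,-.140,.142),T(425,380)),('T',(.07,0,.275),T(192,129)),('T',(-.11,0,.158),T(245,401)),
('T',(-.2,.075,.1),T(168,547)),('T',(.2,.075,.1),T(55,70)),('T',(.2,-.075,.1),T(228,31)),
('S',(-.125,-.140,.142),S(541,221)),('S',(.07,0,.275),S(224,70)),('S',(-.11,0,.158),S(443,277)),
('S',(-.2,.075,.1),S(513,437)),('S',(.2,.075,.1),S(37,280)),('S',(-.2,-.075,.1),S(593,340))]
def res(q,full=False):
    r=[]
    for c,P,uv in obs:
        P=np.array(P); 
        if P[1]<-.13: P=P  
        r.append(proj(TOP if c=='T' else SIDE,plat(q[:3],q[3],P))[0]-uv)
    return np.array(r) if full else np.ravel(r)
s=least_squares(res,[.62,.04,.25,-.05],loss='soft_l1')
print(s.x,np.degrees(s.x[2]));print(res(s.x,True).round(1))
p=s.x
for n,P in dict(knob=(-.125,-.14,.127),handle=(-.11,0,.138),hop=(.07,0,.275)).items(): print(n,plat(p,p[3],P))
# marker & pointer from images
for nm,uvT,uvS in [("marker",T(184,506),S(487,392)),]:
    m=least_squares(lambda m:np.r_[(proj(TOP,plat(p,p[3],m))[0]-uvT),(proj(SIDE,plat(p,p[3],m))[0]-uvS)],[-.16,.052,.12]);print(nm,m.x,m.fun.round(1))
# level centre & bubble
for n,uv in [("b_side",S(98,243))]:
    m=least_squares(lambda m:proj(SIDE,plat(p,p[3],[.172,m[0],m[1]]))[0]-uv,[.04,.11]);print(n,m.x)
for n,uv in [("b_top",T(115,79))]:
    m=least_squares(lambda m:proj(TOP,plat(p,p[3],[m[1],m[0],.115]))[0]-uv,[.04,.17]);print(n,m.x)
E
python3 fit.py
```

```text
[0.62038802 0.04773783 0.23071463 0.07858698] 13.218974742710198
[[ 0.5  0.2]
 [ 0.4 -0.3]
 [ 0.3  1.1]
 [ 2.5  1.3]
 [-0.9 -0.4]
 [ 0.5 -0.9]
 [-0.2  0.8]
 [-0.5 -0.4]
 [-0.   1.4]
 [-0.7  4. ]
 [-2.3 -0.6]
 [ 1.2 -1.5]]
knob [[ 0.5312798  -0.1195439   0.11589495]]
handle [[0.51416437 0.01891533 0.13785185]]
hop [[0.69185441 0.04960616 0.27442902]]
marker [-0.17232097  0.06013985  0.12382852] [ 0.8  1.  -1.  -0.1]
b_side [0.02817154 0.11690895]
b_top [0.02882376 0.17413406]
```

```bash
cat >> h.py <<'E'
p=np.array([0.62038802,0.04773783,0.23071463])
def knobpose(k,rel,up=0.):   # rel: tool yaw relative to dispenser, deg
    t=-.035*k
    Rw=R.from_euler('z',p[2])*R.from_euler('x',t)*R.from_euler('z',rel,degrees=True)*R.from_euler('x',-90,degrees=True)
    g=plat(p,t,[-.125,-.14,.127+up])[0]+Rw.apply([0,.019,0])
    return g,Rw.as_euler('xyz',degrees=True)
E
python3 - <<'E'
from workcell import env
from h import *
for r in [150,130,110,90,60,40,20,0,-20,-40]:
    pos,o=knobpose(-2.29,r,.09); j=env.inverse_kinematics(pos,o)
    print(r,None if j is None else np.round(j,1),pos.round(3),np.round(o,1))
E
```

```text
150 [  1.1  17.3 -10.3  -5.  -63.4  74.4] [ 0.533 -0.125  0.186] [-94.   -2.3 163.3]
130 [  1.1  17.3 -10.3  -5.  -63.4  54.4] [ 0.533 -0.125  0.186] [-93.   -3.5 143.3]
110 [  1.1  17.3 -10.3  -5.  -63.4  34.4] [ 0.533 -0.125  0.186] [-91.6  -4.3 123.3]
90 [  1.1  17.3 -10.3  -5.  -63.4  14.4] [ 0.533 -0.125  0.186] [-90.   -4.6 103.2]
60 [  1.1  17.3 -10.3  -5.  -63.4 -15.6] [ 0.533 -0.125  0.186] [-87.7  -4.   73.1]
40 [  1.1  17.3 -10.3  -5.  -63.4 -35.6] [ 0.533 -0.125  0.186] [-86.5  -2.9  53.1]
20 [  1.1  17.3 -10.3  -5.  -63.4 -55.6] [ 0.533 -0.125  0.186] [-85.7  -1.6  33.2]
0 [  1.1  17.3 -10.3  -5.  -63.4 -75.6] [ 0.533 -0.125  0.186] [-85.4  -0.   13.2]
-20 [  1.1  17.3 -10.3  -5.  -63.4 -95.6] [ 0.533 -0.125  0.186] [-85.7   1.6  -6.7]
-40 [   1.1   17.3  -10.3   -5.   -63.4 -115.6] [ 0.533 -0.125  0.186] [-86.5   2.9 -26.7]
```

Run:
```python
from workcell import env
from h import *
import cv2
env.goto(*knobpose(-2.29,145,.09))
print(env.move_straight(*knobpose(-2.29,145,.002),rate=.1,force_limit=8))
s=env.read_state();print(s["clock"],s["position"],s["force"])
for n in ["side","wrist","top"]:
    cv2.imwrite(f"pics/b_{n}.png",env.grab_frame(n)["image"])
a=cv2.imread("pics/b_side.png")[140:340,165:465];b=cv2.imread("pics/b_wrist.png")
cv2.imwrite("pics/b.png",np.hstack([cv2.resize(a,(400,267)),cv2.resize(b,(356,267))]))
```

```text
False
4.5167 [ 0.53152971 -0.11836663  0.09937665] [ 0.72700245 -0.74202242 -0.12427432]
```

View pics/b.png

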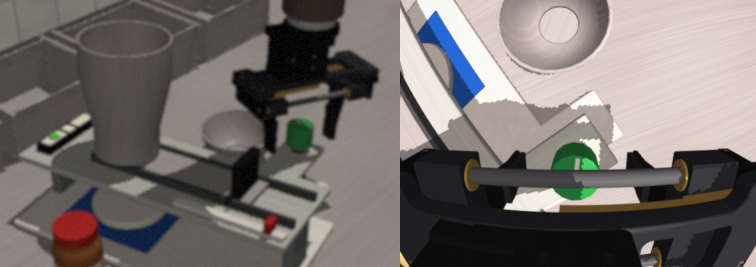

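The fingers straddle the knob: in the wrist view it is centred between the pads. Next I grip and turn it, following its rise.

Run:
```python
from workcell import env
from h import *
import cv2
env.gripper_to(0.0,30)
s=env.read_state();print(s["clock"],s["opening"],s["position"],s["force"])
k0=-2.29;r0=145
def go(a,b,n):
    for k in np.linspace(a,b,n+1)[1:]:
        env.move_straight(*knobpose(k,r0-np.degrees(k-k0),.002),rate=.01)
        s=env.read_state();print(round(k,2),round(s["clock"],2),s["force"].round(1),s["wrist_torque"].round(2),s["opening"].round(3))
go(k0,-1.2,3)
f=env.grab_frame("side");cv2.imwrite("pics/c_side.png",f["image"])
cv2.imwrite("pics/c.png",cv2.resize(f["image"][140:340,165:465],None,fx=2.5,fy=2.5))
```

```text
5.5417 0.42337107765451054 [ 0.53136159 -0.11739922  0.09876658] [0.56717143 4.16013494 0.39442054]Traceback (most recent call last):
  File "<stdin>", line 11, in <module>
  File "<stdin>", line 10, in go
AttributeError: 'float' object has no attribute 'round'
```

Run:
```python
from workcell import env
from h import *
import cv2
k0=-2.29;r0=145
def go(a,b,n):
    for k in np.linspace(a,b,n+1)[1:]:
        env.move_straight(*knobpose(k,r0-np.degrees(k-k0),.002),rate=.01)
        s=env.read_state();print(round(k,2),round(s["clock"],2),s["force"].round(1),s["wrist_torque"].round(2),round(float(s["opening"]),3))
go(-1.927,-1.2,2)
f=env.grab_frame("side");cv2.imwrite("pics/c_side.png",f["image"])
cv2.imwrite("pics/c.png",cv2.resize(f["image"][140:340,165:465],None,fx=2.5,fy=2.5))
```

```text
-1.56 6.58 [0.8 6.7 0.9] [ 1.74 -0.16 -0.08] 0.427
-1.2 7.09 [2.  7.8 0.6] [ 1.98 -0.22 -0.13] 0.429
```

View pics/c.png

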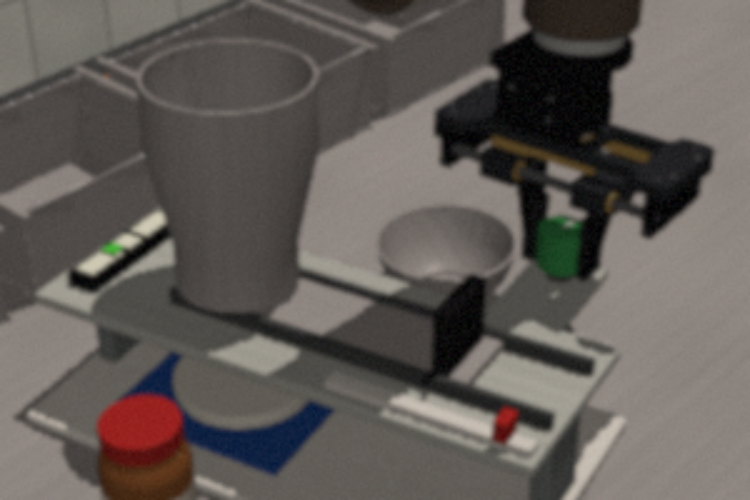

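The bubble (zoom 113,249) has moved towards the middle line pair, so the turn direction and grip are right. I'll continue to k = 0.

Run:
```python
from workcell import env
from h import *
import cv2
k0=-2.29;r0=145
def go(a,b,n):
    for k in np.linspace(a,b,n+1)[1:]:
        env.move_straight(*knobpose(k,r0-np.degrees(k-k0),.002),rate=.01)
        s=env.read_state();print(round(k,2),round(s["clock"],2),s["force"].round(1),s["wrist_torque"].round(2),round(float(s["opening"]),3))
go(-1.2,0,3)
f=env.grab_frame("side");cv2.imwrite("pics/d_side.png",f["image"])
cv2.imwrite("pics/d.png",cv2.resize(f["image"][210:270,185:265],None,fx=8,fy=8,interpolation=cv2.INTER_CUBIC))
```

```text
-0.8 7.69 [ 2.2  6.7 -0.7] [ 2.04 -0.32 -0.12] 0.431
-0.4 8.24 [ 3.4  5.5 -0.8] [ 1.98 -0.54 -0.12] 0.429
0.0 8.79 [ 3.9  6.  -0.7] [ 1.8  -0.68 -0.1 ] 0.431
```

View pics/d.png

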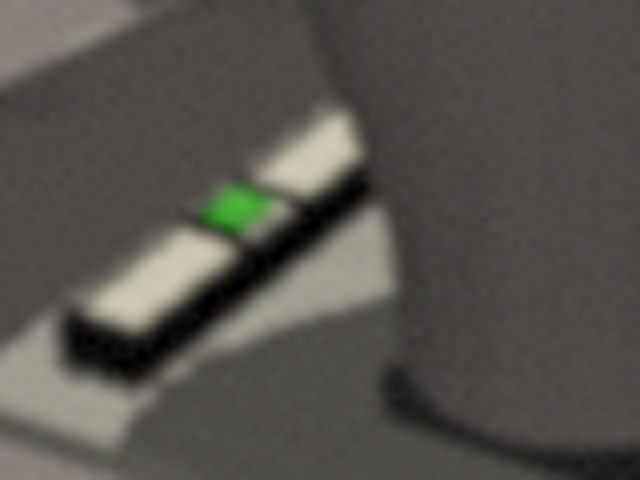

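The bubble is inside the lines, about 1.5 mm short of the middle (bubble 237,209; lines at about 212,226 and 280,192). I'll turn it a little further, then release and look again.

Run:
```python
from workcell import env
from h import *
import cv2
k0=-2.29;r0=145
env.move_straight(*knobpose(.14,r0-np.degrees(.14-k0),.002),rate=.01)
env.gripper_to(1.0)
f=env.grab_frame("side");s=env.read_state();print(s["clock"],s["force"],s["position"],s["joint_positions"])
cv2.imwrite("pics/e.png",cv2.resize(f["image"][210:270,185:265],None,fx=8,fy=8,interpolation=cv2.INTER_CUBIC))
```

```text
10.2417 [-0.2229896  -0.69738841 -0.14984534] [ 0.53072044 -0.11700209  0.11068568] [  4.83079886  20.42054202 -20.02460488   0.36467794 -49.51378982
 -76.07345194]
```

View pics/e.png

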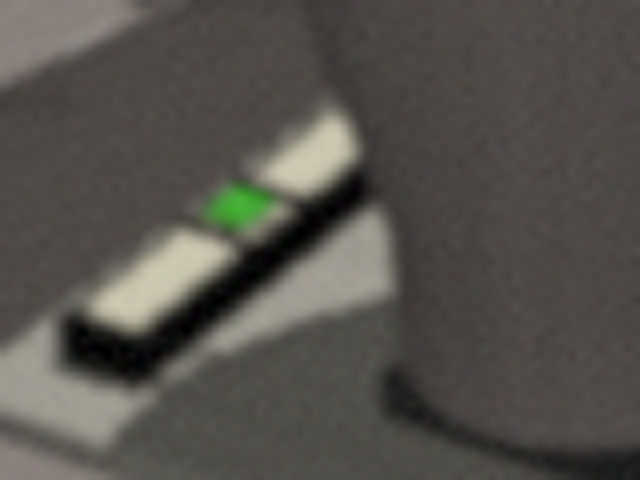

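The bubble is now within about 0.5 mm of the middle. Next I move above the handle and measure.

```bash
cat >> h.py <<'E'
def gpose(x,up=0.,y=0.,rel=90):
    Rw=R.from_euler('z',p[2])*R.from_euler('z',rel,degrees=True)*R.from_euler('x',-90,degrees=True)
    return plat(p,0,[x,y,.138+up])[0]+Rw.apply([0,.019,0]),Rw.as_euler('xyz',degrees=True)
E
python3 - <<'E'
from workcell import env
from h import *
import cv2
s=env.read_state()
env.move_straight(s["position"]+[0,0,.07],rate=.15)
env.goto(*gpose(-.11,.09))
print(env.read_state()["joint_positions"].round(1),env.read_state()["clock"])
fr={}
for n in ["side","top","wrist"]:
    f=env.grab_frame(n);fr[n]=f;cv2.imwrite(f"pics/f_{n}.png",f["image"])
    for t in ["knob_grip","gate_handle","gate_pointer","marker_mid"]:
        r=env.search_frame(f,t)
        print(n,t,[((R.from_euler('z',-p[2]).apply(np.array(d["xyz"])-[p[0],p[1],0])).round(4),d["score"]) for d in r[:2]])
pickle.dump(fr,open("f.pkl","wb"))
cv2.imwrite("pics/f_z.png",cv2.resize(fr["side"]["image"][190:330,185:425],None,fx=3.3,fy=3.3,interpolation=cv2.INTER_CUBIC))
E
```

```text
[ 20.6  11.9 -16.2  -0.  -62.   -7.5] 11.9583
side knob_grip []
side gate_handle [(array([-0.0654,  0.0038,  0.1124]), 0.77)]
side gate_pointer [(array([-0.0688,  0.0069,  0.108 ]), 0.74), (array([0.0137, 0.0179, 0.1097]), 0.67)]
side marker_mid [(array([-0.1766,  0.0704,  0.1185]), 0.47)]
top knob_grip [(array([-0.1242, -0.1387,  0.1432]), 0.6)]
top gate_handle [(array([0.0265, 0.1542, 0.1102]), 0.22)]
top gate_pointer []
top marker_mid []
wrist knob_grip [(array([-0.0623,  0.0003,  0.1054]), 0.7), (array([ 0.0121, -0.1882,  0.0182]), 0.33)]
wrist gate_handle [(array([-0.0602, -0.0031,  0.107 ]), 0.82)]
wrist gate_pointer [(array([-0.0536, -0.0021,  0.1054]), 0.74)]
wrist marker_mid []
```

View pics/f_wrist.png

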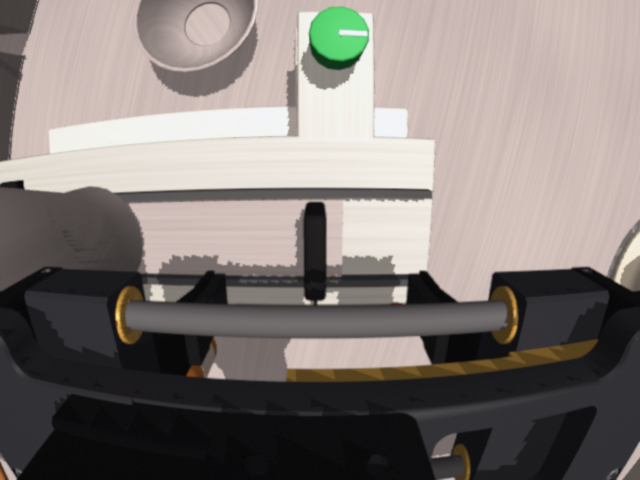

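View pics/f_z.png

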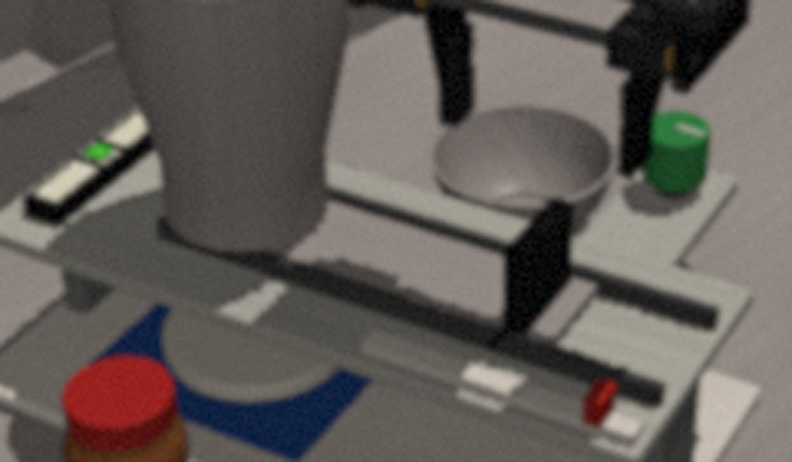

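In the wrist view the handle (x 303–326) is centred between the fingers and parallel to the pads, so I descend, grip and pull partway.

Run:
```python
from workcell import env
from h import *
import cv2
print(env.move_straight(*gpose(-.11,.002),rate=.08,force_limit=6))
s=env.read_state();print(s["clock"],s["position"],s["force"])
env.gripper_to(0.0,35)
s=env.read_state();print(s["clock"],s["opening"],s["force"],R.from_euler('z',-p[2]).apply(s["position"]-[p[0],p[1],0]))
for x in (-.13,-.155):
    env.move_straight(*gpose(x,.002),rate=.04)
    s=env.read_state();print(s["clock"],s["opening"],s["force"],R.from_euler('z',-p[2]).apply(s["position"]-[p[0],p[1],0]))
fr={}
for n in ["side","top","wrist"]:
    f=env.grab_frame(n);fr[n]=f;cv2.imwrite(f"pics/g_{n}.png",f["image"])
pickle.dump(fr,open("g.pkl","wb"))
cv2.imwrite("pics/g_z.png",cv2.resize(fr["side"]["image"][240:340,305:425],None,fx=6,fy=6,interpolation=cv2.INTER_CUBIC))
```

```text
False
13.9583 [0.51375655 0.02272529 0.12154735] [ 0.1801338  -0.20624419 -0.49236926]
15.125 0.15862046675855235 [ 3.00082378e+00  2.27507819e-03 -3.03510659e+00] [-1.08863896e-01  1.45584904e-05  1.21102849e-01]
15.775 0.155518571891115 [ 6.36630685 -0.61356167 -5.01493241] [-1.28447303e-01  2.75966298e-05  1.21080698e-01]
16.55 0.15577612567813306 [ 7.57210359  0.15646945 -6.65781436] [-1.52722855e-01  4.12755197e-05  1.21092335e-01]
```

View pics/g_z.png

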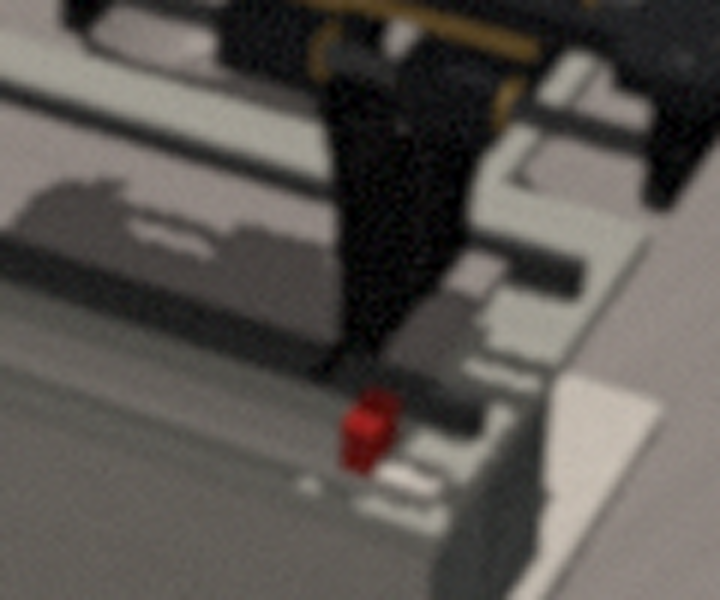

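View pics/g_top.png

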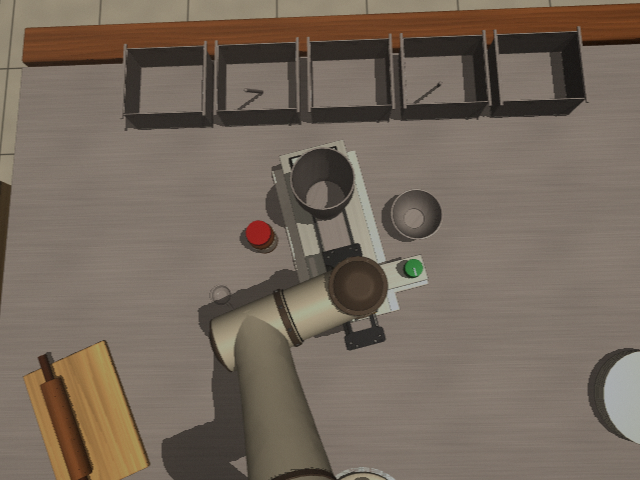

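View pics/g_wrist.png

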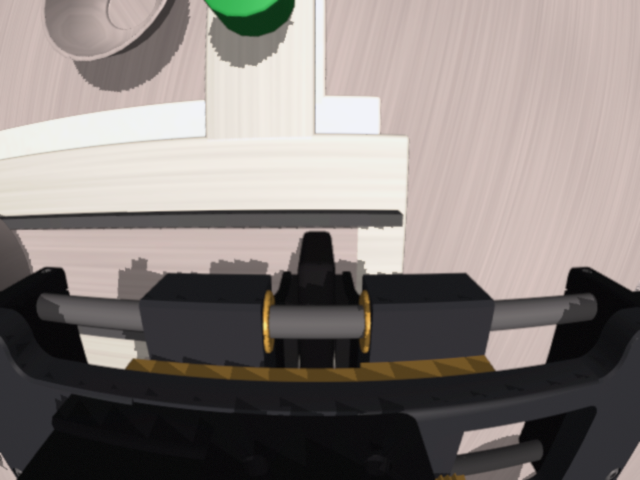

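```bash
cat > mk.py <<'E'
from h import *
import cv2,itertools
g=pickle.load(open("g.pkl","rb"));f=pickle.load(open("f.pkl","rb"))
a_s=cv2.imread("pics/a_side.png");a_t=cv2.imread("pics/a_top.png")
UP=8
def redmask(im,c,w=24):
    x,y=c;q=im[y-w:y+w,x-w:x+w]
    q=cv2.resize(q,None,fx=UP,fy=UP,interpolation=cv2.INTER_LINEAR).astype(int)
    r=q[...,2]-np.maximum(q[...,0],q[...,1]); m=(r>0.4*np.percentile(r,99)).astype(np.uint8)
    n,l,st,ce=cv2.connectedComponentsWithStats(m); i=1+np.argmax(st[1:,4]); return l==i
sc=np.array(list(itertools.product((-.005,.005),(-.009,.009),(-.016,0))))
def hull(cam,tilt,m,c,w=24):
    uv=proj(cam,plat(p,tilt,sc+m)); uv=(uv+.5-(np.array(c)-w))*UP-.5
    h=cv2.convexHull(uv.astype(np.float32)).round().astype(np.int32);o=np.zeros((2*w*UP,)*2,np.uint8);cv2.fillConvexPoly(o,h,1);return o.astype(bool)
views=[(TOP,.08,a_t,(326,316)),(SIDE,.08,a_s,(368,308)),(SIDE,0,f["side"]["image"],(368,308)),(SIDE,0,g["side"]["image"],(366,312))]
ms=[redmask(v[2],v[3]) for v in views]
from scipy.optimize import minimize
def cost(m,idx=(0,1,2,3)): 
    r=0
    for i in idx:
        h=hull(views[i][0],views[i][1],m,views[i][3]);r+=1-(h&ms[i]).sum()/(h|ms[i]).sum()
    return r
for idx in [(0,1),(2,3),(0,1,2,3)]:
  b=minimize(cost,[-.172,.06,.124],args=(idx,),method='Nelder-Mead',options=dict(initial_simplex=np.array([[-.172,.06,.124],[-.166,.06,.124],[-.172,.066,.124],[-.172,.06,.13]])))
  print(idx,b.x.round(4),b.fun,[cost(b.x,(i,)).round(2) for i in range(4)])
E
python3 mk.py
python3 - <<'E'
import sys; sys.path.insert(0,'.')
from h import *
# pointer tip model: y=.052, z unknown; compare candidates
for z in (.106,.11,.114,.118):
    print(z,"level shut",proj(SIDE,plat(p,0,[-.11,.052,z])).round(1),"tilt shut top/side",proj(TOP,plat(p,.08,[-.11,.052,z])).round(1),proj(SIDE,plat(p,.08,[-.11,.052,z])).round(1),"pulled .154",proj(SIDE,plat(p,0,[-.154,.052,z])).round(1))
E
python3 - <<'E'
import cv2,numpy as np
a=cv2.resize(cv2.imread("pics/a_side.png")[270:330,320:390],None,fx=5.5,fy=5.5,interpolation=cv2.INTER_CUBIC)
b=cv2.resize(cv2.imread("pics/f_side.png")[270:330,320:390],None,fx=5.5,fy=5.5,interpolation=cv2.INTER_CUBIC)
cv2.imwrite("pics/h.png",cv2.convertScaleAbs(np.hstack([a,b]),alpha=1.5))
E
```

```text
(0, 1) [-0.1721  0.0627  0.1248] 0.3886931912931737 [np.float64(0.09), np.float64(0.3), np.float64(0.29), np.float64(0.25)]
(2, 3) [-0.1745  0.0633  0.1258] 0.42812188704266785 [np.float64(0.42), np.float64(0.25), np.float64(0.22), np.float64(0.2)]
(0, 1, 2, 3) [-0.1723  0.0619  0.1241] 0.881072569756462 [np.float64(0.13), np.float64(0.27), np.float64(0.26), np.float64(0.21)]
0.106 level shut [[333.4 300.5]] tilt shut top/side [[323.6 285.8]] [[333.8 298. ]] pulled .154 [[357.6 308.7]]
0.11 level shut [[333.4 298.6]] tilt shut top/side [[323.7 285.6]] [[333.9 296. ]] pulled .154 [[357.6 306.8]]
0.114 level shut [[333.4 296.6]] tilt shut top/side [[323.8 285.4]] [[334. 294.]] pulled .154 [[357.7 304.9]]
0.118 level shut [[333.4 294.7]] tilt shut top/side [[323.9 285.2]] [[334.1 292. ]] pulled .154 [[357.7 302.9]]
```

View pics/h.png

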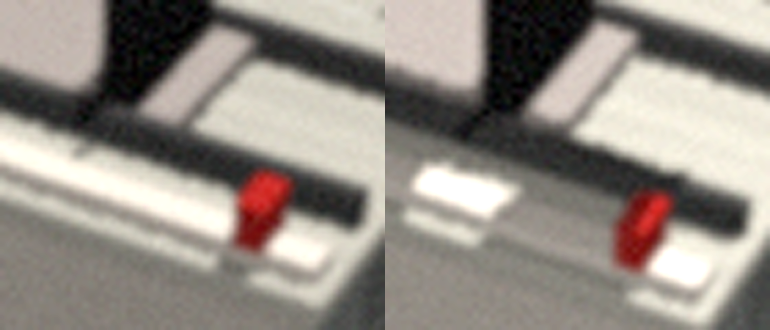

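```bash
cat >> mk.py <<'E'
print('---')
from scipy.optimize import brentq
tips=[(TOP,.08,(322.5,284.5)),(SIDE,.08,(334.5,297.6))]
d=lambda cam,t:(proj(cam,plat(p,t,[-.15,.06,.12]))-proj(cam,plat(p,t,[-.11,.06,.12])))[0]
def xfit(cam,t,uv,y,z):
    dd=d(cam,t);dd/=np.linalg.norm(dd)
    return brentq(lambda x:(proj(cam,plat(p,t,[x,y,z]))[0]-uv)@dd,-.3,0)
for cam,t,uv in tips: print("tip x",xfit(cam,t,uv,.052,.108))
for v,m in zip(views,ms):
    c=np.array(np.nonzero(m))[::-1].mean(1)
    xs=np.linspace(-.185,-.16,101)
    best=min(xs,key=lambda x:abs((np.array(np.nonzero(hull(v[0],v[1],[x,.0615,.124],v[3])))[::-1].mean(1)-c)@d(v[0],v[1])))
    print("marker x",best,m.sum(),hull(v[0],v[1],[best,.0615,.124],v[3]).sum())
E
python3 mk.py | sed -n '/---/,$p'
python3 - <<'E'
import cv2,numpy as np
a=cv2.resize(cv2.imread("pics/a_top.png")[265:335,300:360],None,fx=9,fy=8,interpolation=cv2.INTER_CUBIC)
cv2.imwrite("pics/i.png",a)
E
```

```text
---
tip x -0.10692337807930073
tip x -0.11141595580549238
marker x -0.172 2820 3077
marker x -0.17325 6355 8303
marker x -0.17375 6563 8392
marker x -0.17325 6723 8484
```

View pics/i.png

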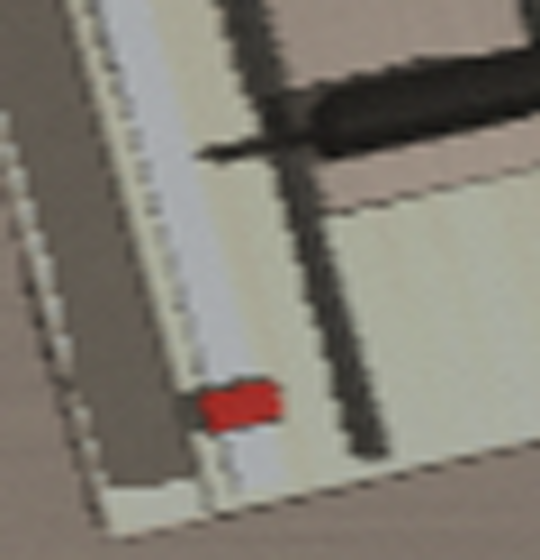

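Run:
```python
import cv2
a=cv2.imread("pics/f_wrist.png")[260:330,290:430]
cv2.imwrite("pics/j.png",cv2.resize(a,None,fx=5.5,fy=5.5,interpolation=cv2.INTER_CUBIC))
```

```text
(no output)
```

View pics/j.png

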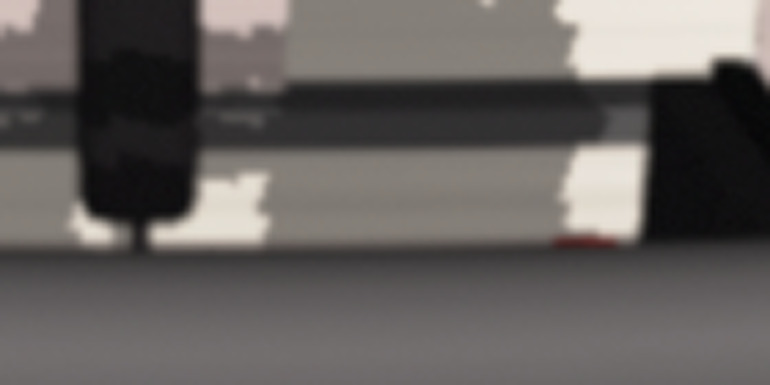

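Run:
```python
from h import *
f=pickle.load(open("f.pkl","rb"))["wrist"]
def sol(uv,z): # x,y at height z
    return least_squares(lambda m:fproj(f,plat(p,0,[m[0],m[1],z]))[0]-np.array(uv)+[0,0],[-.14,.04]).x
for z in (.107,.11,.113): print("pointer",z,sol((315.3,303.4),z))
for z in (.122,.124,.126):
    print("marker L/C/R",z,[sol((290+u/5.5,260+242/5.5),z).round(4) for u in (553,585,618)])
print("handle", sol((315.3,230),.158), sol((315.3,290),.158))
```

```text
pointer 0.107 [-0.10896216  0.05457249]
pointer 0.11 [-0.10897406  0.05316336]
pointer 0.113 [-0.10898597  0.05175424]
marker L/C/R 0.122 [array([-0.1652,  0.0488]), array([-0.1697,  0.0489]), array([-0.1744,  0.0491])]
marker L/C/R 0.124 [array([-0.1648,  0.0479]), array([-0.1692,  0.048 ]), array([-0.1738,  0.0481])]
marker L/C/R 0.126 [array([-0.1643,  0.0469]), array([-0.1687,  0.047 ]), array([-0.1733,  0.0472])]
handle [-0.10926665 -0.01689896] [-0.10918564  0.02140311]
```

Run:
```python
from h import *
f=pickle.load(open("f.pkl","rb"))["wrist"]
print("cam disp", R.from_euler('z',-p[2]).apply(f["position"]-[p[0],p[1],0]))
def sol(uv,z): return least_squares(lambda m:fproj(f,plat(p,0,[m[0],m[1],z]))[0]-np.array(uv),[-.14,.04]).x
for z in (.106,.108,.110,.112,.116): print(z,[sol((290+u/5.5,260+242/5.5),z).round(4) for u in (553,585,618)])
```

```text
cam disp [-0.11000909 -0.0693455   0.37081864]
0.106 [array([-0.1688,  0.0564]), array([-0.1735,  0.0565]), array([-0.1785,  0.0567])]
0.108 [array([-0.1683,  0.0555]), array([-0.1731,  0.0556]), array([-0.178 ,  0.0557])]
0.11 [array([-0.1679,  0.0545]), array([-0.1726,  0.0546]), array([-0.1775,  0.0548])]
0.112 [array([-0.1674,  0.0536]), array([-0.1721,  0.0537]), array([-0.1769,  0.0538])]
0.116 [array([-0.1665,  0.0517]), array([-0.1711,  0.0518]), array([-0.1759,  0.0519])]
```

The wrist picture taken before the pull gives pointer x = -0.109 and marker x ≈ -0.173 (foot of its near face), so the pull is about 64 mm. The top view gives 65 and the side view 62.5. I'll pull to 63.8.

Run:
```python
from workcell import env
from h import *
import cv2
tx=-.1089-.0638
cmd=-.1755
for i in range(3):
    env.move_straight(*gpose(cmd,.002),rate=.03); env.dwell(.4)
    s=env.read_state();q=R.from_euler('z',-p[2]).apply(s["position"]-[p[0],p[1],0]);print(s["clock"],round(cmd,4),q.round(4),s["opening"],s["force"].round(1))
    if abs(q[0]-tx)<.0004: break
    cmd+=tx-q[0]
fr={}
for n in ["side","wrist"]:
    f=env.grab_frame(n);fr[n]=f;cv2.imwrite(f"pics/k_{n}.png",f["image"])
pickle.dump(fr,open("k.pkl","wb"))
S=fr["side"]["image"]
b=cv2.resize(S[270:330,330:400],None,fx=7,fy=7,interpolation=cv2.INTER_CUBIC)
c=cv2.resize(S[215:275,185:225],None,fx=7,fy=7,interpolation=cv2.INTER_CUBIC)
cv2.imwrite("pics/k.png",cv2.convertScaleAbs(np.hstack([b,c]),alpha=2))
w=fr["wrist"]["image"][220:330,240:420];cv2.imwrite("pics/kw.png",cv2.resize(w,None,fx=4,fy=4,interpolation=cv2.INTER_CUBIC))
```

```text
17.9333 -0.1755 [-0.1726  0.      0.1211] 0.15603329460685844 [10.2  0.  -8.4]
```

View pics/k.png

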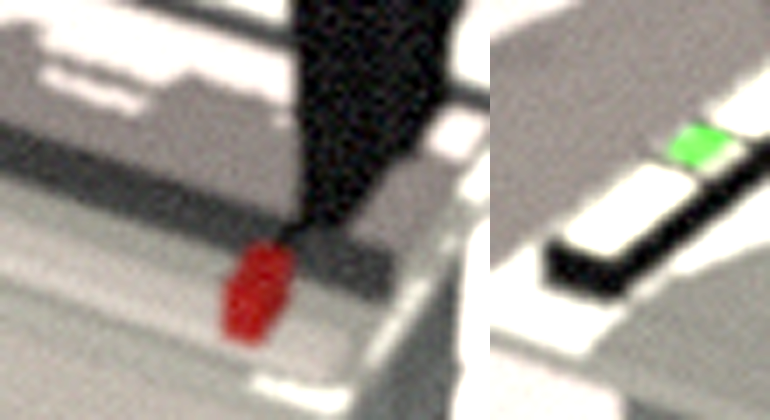

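View pics/kw.png

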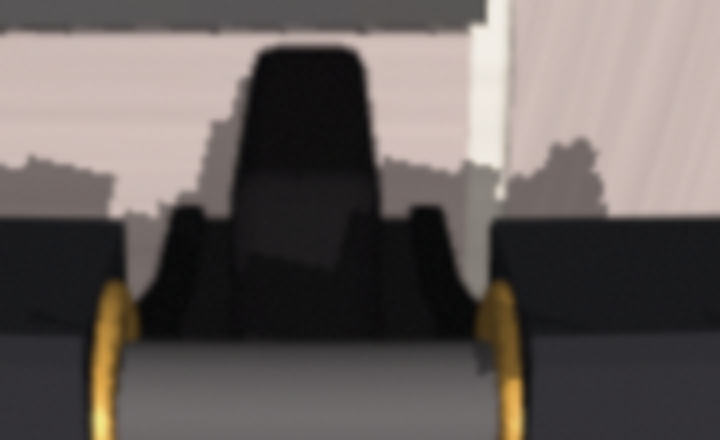

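Run:
```python
from h import *
import cv2
k=pickle.load(open("k.pkl","rb"))["side"]
for x in (-.170,-.1725,-.175): print(x,[proj(k,plat(p,0,[x,y,.108]))[0].round(1) for y in (.03,.035,.04,.046,.052)])
f=7;im=k["image"][270:330,330:400];o=cv2.convertScaleAbs(cv2.resize(im,None,fx=f,fy=f,interpolation=cv2.INTER_CUBIC),alpha=2)
o2=o.copy()
def P(q): return tuple(int(v) for v in ((proj(k,plat(p,0,q))[0]+.5-[330,270])*f))
for x,col in ((-.1725,(255,255,0)),(-.175,(0,255,255))): cv2.line(o2,P([x,.028,.108]),P([x,.052,.108]),col,1)
for dz in (0,-.016):
    c=[P([-.173+a,.063+b,.124+dz]) for a,b in ((-.005,-.009),(.005,-.009),(.005,.009),(-.005,.009))]
    cv2.polylines(o2,[np.array(c)],True,(0,255,0),1)
cv2.imwrite("pics/l.png",cv2.resize(np.hstack([o,o2]),(800,343)))
```

```text
-0.17 [array([372.4, 303. ]), array([371.1, 304.8]), array([369.8, 306.6]), array([368.2, 308.7]), array([366.6, 310.9])]
-0.1725 [array([373.8, 303.5]), array([372.5, 305.3]), array([371.2, 307. ]), array([369.7, 309.2]), array([368.1, 311.3])]
-0.175 [array([375.2, 304. ]), array([374. , 305.7]), array([372.7, 307.5]), array([371.1, 309.7]), array([369.5, 311.8])]
```

View pics/l.png

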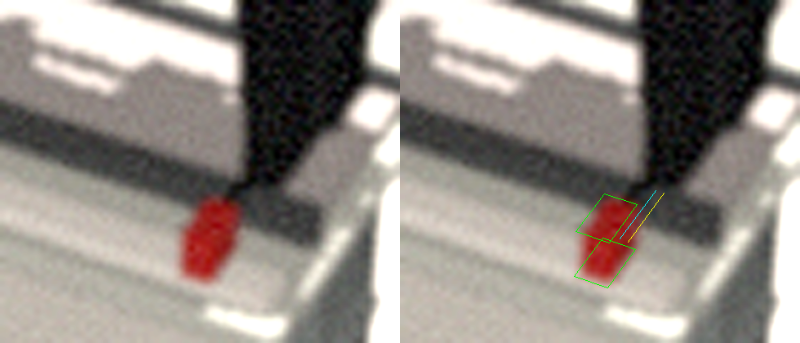

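The side view shows the pointer running into the marker's near face. The estimates average about 64.1 mm, so I'll nudge 0.4 mm, re-check the bubble and hand in.

Run:
```python
from workcell import env
from h import *
import cv2
env.move_straight(*gpose(-.1759,.002),rate=.02); env.dwell(.5)
s=env.read_state();q=R.from_euler('z',-p[2]).apply(s["position"]-[p[0],p[1],0]);print(s["clock"],q.round(4),s["opening"],s["force"].round(1))
S=env.grab_frame("side")["image"]
cv2.imwrite("pics/m.png",np.hstack([cv2.convertScaleAbs(cv2.resize(S[270:330,330:400],None,fx=5,fy=5,interpolation=cv2.INTER_CUBIC),alpha=2),cv2.resize(S[210:270,185:265],None,fx=5,fy=5,interpolation=cv2.INTER_CUBIC)]))
```

```text
18.7833 [-0.1729  0.      0.1211] 0.1573084411672084 [10.9 -0.2 -9.5]
```

View pics/m.png

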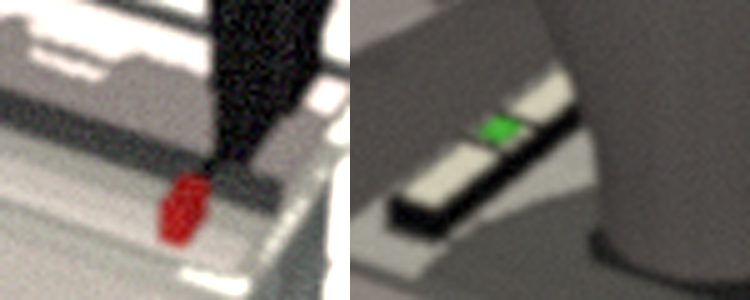

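```bash
python3 -c "
from workcell import env
print(env.close_job()); print(env.read_state()['clock'])"
```

```text
the job is handed in; nothing more can be done
None
the job is handed in; nothing more can be done
```

I levelled the platform, then pulled the gate out to the red marker, and handed the job in at about 19 s with the gripper still holding the handle.

- **Levelling:** I turned the green knob about 2.4 rad clockwise with the gate shut. In the last picture the bubble sits between the two black lines, within about 1 mm of the middle.
- **Gate:** I gripped the handle with 35 N and pulled it out about 64.0 mm by the arm's own position reading. The handle was still centred between the fingers after the main pull, so it had not slipped.
- **Marker position:** My readings of the marker setting did not agree exactly. The wrist camera gave about 64–64.5 mm, the top view 64–65 mm and the side view 62–65 mm. I expect the pointer to be within 1–2 mm of the marker's middle.
- **Pointer check:** In the last side picture the pointer runs into the marker, but the marker hides its tip. I could not see directly that the tip is exactly in line.
- **Other items:** I did not touch the marker, jar, bowl or spoon.

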